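Line up the lunch tray

ROBOT

A 6-joint arm with a two-finger parallel gripper is mounted at the origin on the work surface. World frame = base frame: x ahead of the robot, y to its left, z up, the work surface at z = 0. Lengths are in m, angles in rad, forces in N, time in s.
With the tool pointing down it reaches from about 0.375 to 0.9 m from the base axis. Payload 3.1 kg.
Tool frame: the origin (TCP) lies between the finger pads; the fingertips stand 17 mm ahead of it and the grasp point (between the pads) lies 2 mm behind it (robot.nose_length is the distance from the TCP to the fingertips, in m); z points along the fingers, y is the line along which they close (so a half turn about z gives the same grasp; the last joint's range is limited). The gripper opens to 87 mm and grips with 3 to 60 N. Pads are 19 mm wide; open, the fingers measure 117 mm over their backs; the gripper's body (75 mm by 190 mm) begins 51 mm behind the grasp point.
Start: joints at [0.923, 0.527, 1.433, -0, 1.181, -0.178], TCP at [0.282, 0.558, 0.24] pointing down, gripper open.
Joint ranges: [-3.08, 3.08], [-0.75, 2.2], [0.22, 2.44], [-1.43, 4.57], [0, 2.65], [-2.85, 2.85]. Speed limits (rad/s): [2.79, 2.79, 3.14, 3.14, 3.14, 3.14].

INTERFACE

Orientations are given as a unit quaternion [x, y, z, w].
In Python, from rig import robot, cams gives the robot as it stands.
- The arm moves only by the shell command python3 -m pendant 'ROWS' [FORCE]. ROWS is JSON, a list of rows, each an object with "jaw": the opening, from 0 (shut) to 1 (fully open); "linear": the shift along the tool's x, y, z in cm, a list of three; "twist": the turn about the tool's z in degrees. A call has 1 to 12 rows; each row shifts and turns the commanded pose from where the row before left it, along the tool's axes as they then stand; what a row does not reach is not made up. A row lasts 1/12 s, in which the tool goes at most 41.7 mm and 7.16 degrees, less where a joint would pass 70% of its speed; a pose out of reach is approached as far as the arm can. A call is refused whole if a number of a shift passes 4.17 or a number of a turn 7.16, either way. A call with a gripper value outside its range is refused whole. The fingers move at their own pace and stop on an object; FORCE is the grip in N (left out, the last holds). Time passes only in rows, so rows that do not move let the fingers close. It gives the time, the measured TCP pose, the force, the opening and the grip force at its end, in the units of the state.
- robot.get_obs(): the state, without advancing time (a new reading comes with each control period).
- cams.camera(name): name is "side" or "top" or "wrist"; returns a dict with "color" (384x512x3 uint8, blue, green, red), "depth" (384x512 float32, m along the optical axis (not along the pixel's ray), 0 where there is no reading), "fov_y" (degrees; the focal length in pixels is half the picture's height over the tangent of half this angle, whatever the lens; pixels are square), "cx", "cy" (the principal point, pixels), "view" (4x4, takes a point from world to camera coordinates). Camera axes: x right, y down, z forward; pixel columns grow to the right and rows downward; lengths in m; the calibration is good to about 2 mm. A picture is of the moment at which its call begins.
- robot.hand_in(): hands the job in; it is judged then, once.
The state is a dict: "time": time; "q": joint angles; "joint_velocities": joint speeds; "joint_torque": joint torques, N m; "position": TCP position; "tool_rot": TCP orientation; "ft_force": force on the tool from outside, world axes, zero at the start; "moment": the same for the moment, N m; "grip_width": finger opening in m; "grip_force": force on a finger pad.
Only numpy, scipy, OpenCV 4.12 (cv2) and the standard library are available. Lean on these libraries where they do the work, as an engineer would, in place of code of your own. Each camera call takes 0.05 s, during which the arm holds its last target. There are 200 camera calls.

TASK

Tidy the teak lunch tray by pushing only: push the closed pink bento box sideways over the tray until its long side lies flush against the white stop bar, with the whole of that side within the bar's length, and push the yellow katori along the tray until it stands wholly on the round blue mark. Do not lift, tip or grip either of them, and leave the flask, the orange sipper cup, the forks, the steel tiffin and the green snack tin where they are. Either one may be done first; finish with the hand clear of everything.

Things in the scene. Friction and masses are not known exactly. Their poses are not given: they have to be found in the camera images.
- tray_floor (a point): a point on the floor of the fixed teak tray, on which everything here stands; the floor is 12 mm above the work surface (z = 0.012), 1000 mm wide (y), and its rims on the near, left and right sides rise 22 mm above it
- bento: loose closed pink plastic bento box with a paler lid, 170 mm (x, long) x 110 mm (y) x 52 mm high; sheer sides to 40 mm, the lid above them set in 2 mm; 0.25 to 0.5 kg, slides at about 2 to 5 N and does not tip when pushed low. Origin: centre of the underside; z up. It starts on the -y side of the stop bar, its +y long side facing the bar, turned up to 0.25 rad from it
- stop_bar: fixed white plastic bar on the tray, 260 mm long (x) x 24 mm wide (y) x 30 mm high. Origin: centre of the underside, on the tray floor. The bento box belongs against its -y face (12 mm from the origin), so the box's centre ends 67 mm from the bar's centre line, on the bar's -y side
- katori: loose round yellow ceramic bowl, 100 mm across the rim, 84 mm across the foot, 36 mm high, walls 4 mm, open at the top; 0.12 to 0.25 kg, slides at about 1 to 2.5 N. Origin: centre of the underside; z up
- mark: fixed round blue mark let into the tray floor, 130 mm across, too thin to feel. Origin: its centre on the tray floor
- flask: bystander: standing aluminium flask bottle, 66 mm across, 200 mm high; origin at the centre of the underside
- sipper: bystander: closed orange sipper cup with a white lid, 76 mm across, about 125 mm high; origin at the centre of the underside
- fork_a: bystander: steel fork lying on the tray, about 190 mm long (x), 24 mm wide, 4 mm thick; origin in the middle of its underside
- fork_b: bystander: a second fork like fork_a
- tiffin: bystander: round steel tiffin with a lid and a small knob, 96 mm across, 88 mm high; origin at the centre of the underside
- snack_tin: bystander: green snack tin with a white lid, 82 mm (x) x 112 mm (y) x 50 mm high; origin at the centre of the underside
Not all that is in view belongs to the job. Of the things shaped like the katori, the yellow one is meant.

How it is judged:
By the outcome, as a careful person would: the job done as asked, in the order asked, and still so for the second after the job is handed in, with the robot touching nothing.
It also fails if it takes over 58 s, if anything falls off the work surface, if the arm or the gripper's body presses on something with over 40 N, if the wrist force passes 120 N, or if a joint passes its speed limit or range.

## Working session

There is one attempt and no reset: what is moved stays moved. The work goes in short steps, Python scripts to look and compute and a shell command to move; the robot and the scene stay as the last step left them, time stands still between calls to the robot, and variables do not carry over. Pictures are saved under pics/ and viewed, at most 10 in all, crops included, and the job is handed in when it is done.

```bash
mkdir -p pics; ls
cat > h.py <<'E'
import numpy as np, cv2
from rig import robot, cams
def cloud(name):
    c=cams.camera(name); d=c["depth"]; H,W=d.shape
    f=H/2/np.tan(np.radians(c["fov_y"])/2)
    u,v=np.meshgrid(np.arange(W),np.arange(H))
    P=np.stack([(u-c["cx"])/f*d,(v-c["cy"])/f*d,d,np.ones_like(d)],-1)
    P=P@np.linalg.inv(c["view"]).T
    return c["color"],np.where(d[...,None]>0,P[...,:3],np.nan)
E
python3 - <<'E'
from h import *
o=robot.get_obs();print(o["time"],o["position"],o["tool_rot"])
a,P=cloud("top"); np.savez("top.npz",a=a,P=P)
b,Q=cloud("side"); np.savez("side.npz",a=b,P=Q)
cv2.imwrite("pics/top.png",cv2.resize(a,(800,600)))
cv2.imwrite("pics/side.png",b)
for v in range(32,384,64): print([tuple(np.round(P[v,u],2)) for u in range(32,512,112)])
E
```

```text
pics
0.0 [0.28192659 0.55702053 0.23856987] [ 2.32236723e-01  9.72658697e-01 -9.89631643e-04 -4.29232739e-04]
[(np.float64(0.96), np.float64(0.46), np.float64(0.15)), (np.float64(0.96), np.float64(0.17), np.float64(0.13)), (np.float64(0.96), np.float64(-0.13), np.float64(0.13)), (np.float64(0.95), np.float64(-0.43), np.float64(0.14)), (np.float64(1.02), np.float64(-0.81), np.float64(0.0))]
[(np.float64(0.84), np.float64(0.54), np.float64(-0.0)), (np.float64(0.8), np.float64(0.18), np.float64(0.09)), (np.float64(0.82), np.float64(-0.13), np.float64(0.01)), (np.float64(0.82), np.float64(-0.46), np.float64(0.01)), (np.float64(0.82), np.float64(-0.79), np.float64(0.0))]
[(np.float64(0.64), np.float64(0.53), np.float64(-0.0)), (np.float64(0.64), np.float64(0.2), np.float64(0.01)), (np.float64(0.63), np.float64(-0.12), np.float64(0.01)), (np.float64(0.62), np.float64(-0.45), np.float64(0.01)), (np.float64(0.62), np.float64(-0.78), np.float64(-0.0))]
[(np.float64(nan), np.float64(nan), np.float64(nan)), (np.float64(0.45), np.float64(0.19), np.float64(0.02)), (np.float64(0.45), np.float64(-0.12), np.float64(0.01)), (np.float64(0.44), np.float64(-0.44), np.float64(0.01)), (np.float64(0.44), np.float64(-0.76), np.float64(0.0))]
[(np.float64(0.28), np.float64(0.49), np.float64(0.03)), (np.float64(0.28), np.float64(0.18), np.float64(0.04)), (np.float64(0.27), np.float64(-0.12), np.float64(0.03)), (np.float64(0.26), np.float64(-0.43), np.float64(-0.0)), (np.float64(0.26), np.float64(-0.74), np.float64(0.0))]
[(np.float64(0.11), np.float64(0.5), np.float64(-0.0)), (np.float64(0.11), np.float64(0.19), np.float64(0.0)), (np.float64(0.1), np.float64(-0.11), np.float64(0.0)), (np.float64(0.09), np.float64(-0.42), np.float64(-0.0)), (np.float64(0.09), np.float64(-0.73), np.float64(-0.0))]
```

View pics/top.png

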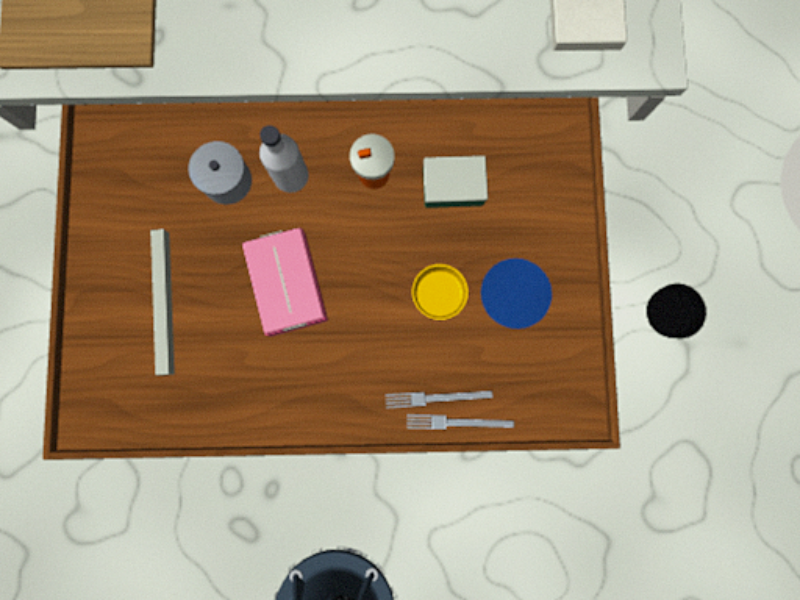

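View pics/side.png

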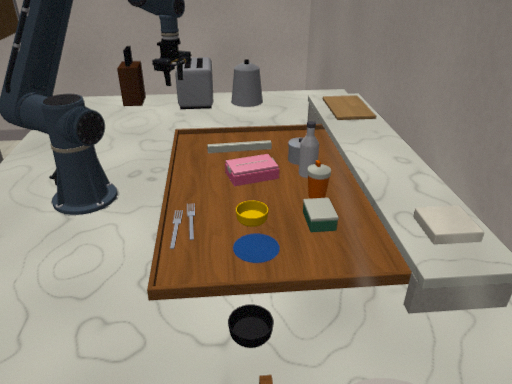

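The top view shows the pink bento at (284,282), the stop bar at (160,302), the yellow katori at (440,292) and the blue mark at (516,293). Two things could pass for the katori: the yellow bowl at (440,292) and the black bowl at (676,310), which stands off the tray. I choose the yellow one. For the bento, the green snack tin at (455,180) is the only similar shape.

```bash
cat >> h.py <<'E'
def rect(m,P):
    r=cv2.minAreaRect((P[m][:,:2]*1000).astype(np.float32)); return np.round(r[0],1),np.round(r[1],1),round(r[2],1)
def seg(a,P):
    h=cv2.cvtColor(a,cv2.COLOR_BGR2HSV).astype(int); H,S,V=h[...,0],h[...,1],h[...,2]
    z=P[...,2]; out={}
    tray=(P[...,0]<.85)&(P[...,0]>.33)&(abs(P[...,1])<.6)
    def big(m):
        m=cv2.morphologyEx(m.astype(np.uint8),cv2.MORPH_OPEN,np.ones((2,2)))
        n,l,s,_=cv2.connectedComponentsWithStats(m); return l==1+np.argmax(s[1:,4])
    out['bento']=big(tray&((H>155)|(H<3))&(S>50)&(V>150)&(z>.052))
    out['katori']=big(tray&(H>20)&(H<35)&(S>150)&(V>110)&(z>.038))
    out['mark']=big(tray&(H>100)&(H<125)&(S>150))
    return out
E
python3 - <<'E'
from h import *
for n in("top","side"):
    d=np.load(n+".npz");a,P=d["a"],d["P"]
    print(n)
    for k,m in seg(a,P).items(): print(k,m.sum(),*rect(m,P),"z",np.round(np.nanmedian(P[m][:,2]),4))
    z=P[...,2];x=P[...,0];y=P[...,1]
    for k,b in dict(bar=(.3,.72,.24,.4,.035,.06),tiffin=(.68,.88,.15,.3,.085,.12),flask=(.68,.9,.0,.13,.03,.25),sip=(.68,.9,-.11,0,.03,.2),tin=(.65,.9,-.3,-.12,.05,.075),forks=(.33,.5,-.35,-.05,.015,.03)).items():
        m=(x>b[0])&(x<b[1])&(y>b[2])&(y<b[3])&(z>b[4])&(z<b[5])
        if m.sum()>10: print(k,m.sum(),*rect(m,P),"ext",np.round([x[m].min(),x[m].max(),y[m].min(),y[m].max()],3))
a=np.load("top.npz")["a"]
cv2.imwrite("pics/crop.png",cv2.resize(a[140:240,150:360],None,fx=3,fy=3))
E
```

```text
top
bento 2260 [568.5  82.2] [165.8 103.5] 15.1 z 0.0636
katori 78 [ 563.5 -227.4] [80.3 31.4] 26.8 z 0.0443
mark 1542 [ 549.1 -332.6] [116.2  84.6] 46.0 z 0.0127
bar 864 [540.2 304.4] [260.3  26.6] 4.0 ext [0.41  0.67  0.284 0.325]
tiffin 828 [800.2 225.3] [149.6 159.7] 89.7 ext [0.72 0.88 0.15 0.3 ]
flask 1466 [820.3  64.9] [159.4 130. ] 0.1 ext [0.741 0.9   0.    0.13 ]
sip 1243 [818.2 -55.1] [163.4 109.1] 0.4 ext [ 0.737  0.9   -0.11  -0.   ]
tin 1156 [ 748.7 -222.4] [ 83.1 112.5] 1.0 ext [ 0.707  0.791 -0.279 -0.165]
forks 580 [ 415.  -200.3] [169.6 298.8] 0.3 ext [ 0.33   0.5   -0.35  -0.051]
side
bento 631 [574.5  76. ] [164.9 102.3] 14.6 z 0.0657
katori 88 [ 570.2 -172. ] [55.3 72.6] 82.9 z 0.0433
mark 995 [ 548.  -341.9] [114.9  85.8] 43.5 z 0.0147
bar 274 [543.7 302.2] [258.3  37.9] 4.4 ext [0.414 0.673 0.278 0.327]
tiffin 106 [801.4 197.4] [155.6  89.7] 0.5 ext [0.724 0.88  0.152 0.242]
flask 854 [822.2  65.2] [127.4 154.8] 89.4 ext [0.745 0.9   0.001 0.128]
sip 728 [820.2 -55.4] [160.4 108.3] 0.6 ext [ 0.74   0.9   -0.11  -0.001]
tin 670 [ 752.2 -223.7] [ 82.2 119.3] 1.7 ext [ 0.71   0.794 -0.284 -0.165]
forks 711 [ 414.8 -199.6] [299.2 168.9] 89.9 ext [ 0.33   0.499 -0.349 -0.05 ]
```

View pics/crop.png

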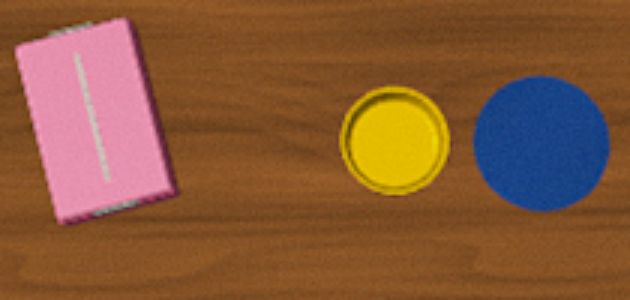

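The crop confirms that the yellow open bowl is the katori, at top pixel (440,292), just left of the blue mark. The pink lidded box is the bento. The katori and mark masks were only partial, so I'll refine them.

```bash
cat >> h.py <<'E'
def discs(a,P):
    h=cv2.cvtColor(a,cv2.COLOR_BGR2HSV).astype(int); H,S,V=h[...,0],h[...,1],h[...,2]
    tray=(P[...,0]<.7)&(P[...,0]>.45)&(P[...,1]<-.1)&(P[...,1]>-.45)
    r={}
    for k,m,zl in(("katori",tray&(H>18)&(H<36)&(S>120),.040),("mark",tray&(H>95)&(H<130)&(S>90),-1)):
        m=m&(P[...,2]>zl); q=P[m]; (c,rad)=cv2.minEnclosingCircle((q[:,:2]*1000).astype(np.float32))
        r[k]=(np.round(c,1),round(rad,1),m.sum(),np.round(q[:,2].mean(),4))
    return r
E
python3 - <<'E'
from h import *
for n in("top","side"):
    d=np.load(n+".npz"); print(n,discs(d["a"],d["P"]))
    a,P=d["a"],d["P"]; z=P[...,2];x=P[...,0];y=P[...,1]
    for k,b in dict(bar=(.38,.70,.27,.34,.039,.06),tiffin=(.68,.86,.15,.27,.085,.12),flaskcap=(.7,.9,.03,.13,.19,.25),sip=(.7,.9,-.11,0,.11,.2)).items():
        m=(x>b[0])&(x<b[1])&(y>b[2])&(y<b[3])&(z>b[4])&(z<b[5])
        if m.sum()>10: print(k,m.sum(),*rect(m,P),np.round(np.median(z[m]),3))
from scipy.spatial.transform import Rotation as R
print(R.from_quat(robot.get_obs()["tool_rot"]).as_matrix().round(3))
E
```

```text
top {'katori': (array([ 548.1, -190.4]), 50.1, np.int64(184), np.float64(0.0467)), 'mark': (array([ 548.4, -333.5]), 64.4, np.int64(1569), np.float64(0.0127))}
bar 740 [539.9 304.5] [259.5  26.1] 3.7 0.042
tiffin 671 [766.9 196.7] [90.4 90.7] 11.0 0.088
flaskcap 145 [772.8  78.1] [29.  28.4] 1.3 0.211
sip 1065 [818.4 -55.1] [163.1 109.1] 0.4 0.121
side {'katori': (array([ 549.6, -192. ]), 52.7, np.int64(226), np.float64(0.0463)), 'mark': (array([ 549.4, -334.3]), 65.8, np.int64(1033), np.float64(0.0147))}
bar 220 [543.1 302.8] [256.5  37.7] 5.8 0.043
tiffin 105 [753.3 202.6] [95.1 50.4] 67.0 0.089
flaskcap 77 [777.4  73.8] [27.4 28.1] 80.6 0.207
sip 377 [820.5 -55.3] [159.7 108.3] 0.5 0.122
[[-0.892  0.452 -0.001]
 [ 0.452  0.892 -0.002]
 [ 0.    -0.002 -1.   ]]
```

```bash
python3 -m pendant '[{"jaw":1,"linear":[0,0,0],"twist":6.9},{"jaw":1,"linear":[0,0,0],"twist":6.9},{"jaw":1,"linear":[0,0,0],"twist":6.9},{"jaw":1,"linear":[0,0,0],"twist":6.9},{"jaw":1,"linear":[0,0,0],"twist":6.9},{"jaw":1,"linear":[0,0,0],"twist":6.9},{"jaw":1,"linear":[0,0,0],"twist":6.9}]'
python3 -m pendant '[{"jaw":1,"linear":[-3.9,0.95,0],"twist":0},{"jaw":1,"linear":[-3.9,0.95,0],"twist":0},{"jaw":1,"linear":[-3.9,0.95,0],"twist":0},{"jaw":1,"linear":[-3.9,0.95,0],"twist":0},{"jaw":1,"linear":[-3.9,0.95,0],"twist":0},{"jaw":1,"linear":[-3.9,0.95,0],"twist":0},{"jaw":1,"linear":[-3.9,0.95,0],"twist":0},{"jaw":1,"linear":[-3.9,0.95,0],"twist":0},{"jaw":1,"linear":[-3.9,0.95,0],"twist":0},{"jaw":1,"linear":[-3.9,0.95,0],"twist":0},{"jaw":1,"linear":[-3.9,0.95,0],"twist":0},{"jaw":1,"linear":[-3.9,0.95,0],"twist":0}]'
cat >> h.py <<'E'
def to(tx,ty,tz=None):
    from scipy.spatial.transform import Rotation as R
    o=robot.get_obs(); p=np.array(o["position"]); M=R.from_quat(o["tool_rot"]).as_matrix()
    d=np.array([tx,ty,p[2] if tz is None else tz])-p
    print("t",round(o["time"],2),"p",p.round(4),"yaw_y",np.degrees(np.arctan2(M[1,1],M[0,1])).round(1),"tool cm",(M.T@d*100).round(2),"F",np.round(o["ft_force"],1))
E
python3 -c "from h import *;to(.593,-.010)"
```

```text
time: 0.68
position: [0.2821, 0.5572, 0.2389]
tool_rot: [0.612, 0.791, -0.001, 0.0]
ft_force: [-0.5, -0.3, 0.3]
grip_width: 0.0869
grip_force: 0.0
time: 1.68
position: [0.5127, 0.1325, 0.2393]
tool_rot: [0.61, 0.792, -0.0, -0.0]
ft_force: [0.5, 0.8, -0.3]
grip_width: 0.0871
grip_force: 0.0
t 1.68 p [0.5127 0.1325 0.2393] yaw_y 14.8 tool cm [-1.583e+01  4.120e+00 -1.000e-02] F [ 0.5  0.8 -0.3]
```

```bash
python3 -m pendant '[{"jaw":1,"linear":[-3.95,1.03,0],"twist":0},{"jaw":1,"linear":[-3.95,1.03,0],"twist":0},{"jaw":1,"linear":[-3.95,1.03,0],"twist":0},{"jaw":1,"linear":[-3.95,1.03,0],"twist":0},{"jaw":1,"linear":[0,0,0],"twist":0},{"jaw":1,"linear":[0,0,4],"twist":0},{"jaw":1,"linear":[0,0,4],"twist":0},{"jaw":1,"linear":[0,0,4],"twist":0},{"jaw":1,"linear":[0,0,4],"twist":0},{"jaw":1,"linear":[0,0,3.8],"twist":0},{"jaw":1,"linear":[0,0,0],"twist":0},{"jaw":1,"linear":[0,0,0],"twist":0}]'
python3 - <<'E'
from h import *
to(.593,-.010,.041)
a,P=cloud("top"); print({k:rect(m,P) for k,m in seg(a,P).items() if k=='bento'})
cv2.imwrite("pics/t2.png",a[100:300,60:420])
E
```

```text
time: 2.68
position: [0.5904, -0.0072, 0.0391]
tool_rot: [0.61, 0.792, -0.002, -0.003]
ft_force: [0.8, 0.1, 0.7]
grip_width: 0.0871
grip_force: 0.0
t 2.68 p [ 0.5904 -0.0072  0.0391] yaw_y 14.8 tool cm [-0.33  0.18 -0.19] F [0.8 0.1 0.7]Traceback (most recent call last):
  File "<stdin>", line 3, in <module>
  File "h.py", line 19, in seg
    out['bento']=big(tray&((H>155)|(H<3))&(S>50)&(V>150)&(z>.052))
                 ~~~^^^^^^^^^^^^^^^^^^^^^^^^^^^^^^^^^^^^^^^^^^^^^^
  File "h.py", line 18, in big
    n,l,s,_=cv2.connectedComponentsWithStats(m); return l==1+np.argmax(s[1:,4])
                                                             ~~~~~~~~~^^^^^^^^^
    return _wrapfunc(a, 'argmax', axis=axis, out=out, **kwds)
    return bound(*args, **kwds)
ValueError: attempt to get argmax of an empty sequence
```

```bash
python3 -m pendant '[{"jaw":1,"linear":[1,0,0],"twist":0},{"jaw":1,"linear":[1,0,0],"twist":0},{"jaw":1,"linear":[0.8,0,0],"twist":0},{"jaw":1,"linear":[0.8,0,0],"twist":0},{"jaw":1,"linear":[1,0,0],"twist":1.4},{"jaw":1,"linear":[1,0,0],"twist":1.4},{"jaw":1,"linear":[1,0,0],"twist":1.4},{"jaw":1,"linear":[1,0,0],"twist":1.4},{"jaw":1,"linear":[1,0,0],"twist":1.4},{"jaw":1,"linear":[1,0,0],"twist":1.4},{"jaw":1,"linear":[0,0,0],"twist":0},{"jaw":1,"linear":[0,0,0],"twist":0}]'
python3 - <<'E'
from h import *
to(.561,.174)
for n in("side","top"):
    a,P=cloud(n)
    try: print(n,rect(seg(a,P)["bento"],P))
    except Exception as e: print(n,"hidden")
    cv2.imwrite(f"pics/p1{n}.png",a)
E
```

```text
time: 3.73
position: [0.5715, 0.0869, 0.0424]
tool_rot: [0.666, 0.746, 0.0, 0.0]
ft_force: [0.8, 0.2, -0.5]
grip_width: 0.0867
grip_force: 0.0
t 3.73 p [0.5715 0.0869 0.0424] yaw_y 6.6 tool cm [ 8.78 -0.05  0.  ] F [ 0.8  0.2 -0.5]
side (array([580.6, 115.5]), array([47.9, 83.3]), 86.0)
top hidden
```

View pics/p1side.png

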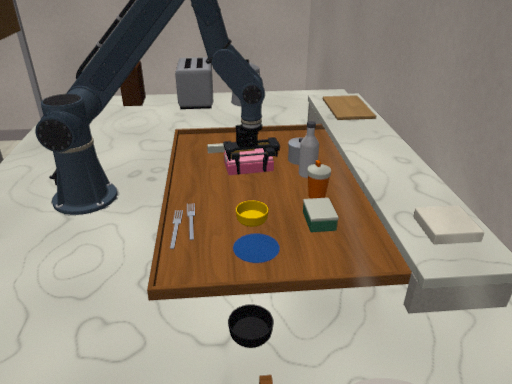

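The side view shows both fingers bearing on the bento's near face at (250,160), with the box sliding toward the bar. Nothing else has moved.

```bash
python3 -m pendant '[{"jaw":1,"linear":[1,0,0],"twist":1.3},{"jaw":1,"linear":[1,0,0],"twist":1.4},{"jaw":1,"linear":[1,0,0],"twist":0},{"jaw":1,"linear":[1,0,0],"twist":0},{"jaw":1,"linear":[1,0,0],"twist":0},{"jaw":1,"linear":[1,0,0],"twist":0},{"jaw":1,"linear":[1,0,0],"twist":0},{"jaw":1,"linear":[0.5,0,0],"twist":0},{"jaw":1,"linear":[0.3,0,0],"twist":0},{"jaw":1,"linear":[0,0,0],"twist":0},{"jaw":1,"linear":[0,0,0],"twist":0}]'
python3 -c "from h import *;to(.561,.174)"
python3 -m pendant '[{"jaw":1,"linear":[0.2,0,0],"twist":0},{"jaw":1,"linear":[0.2,0,0],"twist":0},{"jaw":1,"linear":[0,0,0],"twist":0}]'
python3 -c "from h import *;to(.561,.174)"
```

```text
time: 4.75
position: [0.5653, 0.1643, 0.0412]
tool_rot: [0.684, 0.73, -0.0, -0.001]
ft_force: [0.2, -0.2, 0.3]
grip_width: 0.0872
grip_force: 0.0
t 4.75 p [0.5653 0.1643 0.0412] yaw_y 3.7 tool cm [ 1.   -0.37  0.  ] F [ 0.2 -0.2  0.3]
time: 5.0
position: [0.5652, 0.1677, 0.0411]
tool_rot: [0.684, 0.73, -0.0, -0.0]
ft_force: [-0.8, -0.5, -0.9]
grip_width: 0.0868
grip_force: 0.2
t 5.0 p [0.5652 0.1677 0.0411] yaw_y 3.7 tool cm [ 0.66 -0.37  0.  ] F [-0.8 -0.5 -0.9]
```

```bash
for i in 1; do python3 -m pendant '[{"jaw":1,"linear":[0.2,0,0],"twist":0},{"jaw":1,"linear":[0.2,0,0],"twist":0}]' | grep -E "pos|ft"; python3 -m pendant '[{"jaw":1,"linear":[0.2,0,0],"twist":0}]' | grep -E "pos|ft";python3 -m pendant '[{"jaw":1,"linear":[0.2,0,0],"twist":0}]' | grep -E "pos|ft"; done
```

```text
position: [0.5652, 0.1714, 0.0413]
ft_force: [0.3, -3.3, -0.4]
position: [0.5653, 0.1716, 0.0414]
ft_force: [1.2, -16.3, -0.5]
position: [0.5652, 0.1717, 0.0414]
ft_force: [0.3, -23.5, 1.2]
```

The force rise at a stalled position means the box is against the bar. Now I back off, raise the hand and look.

```bash
python3 -m pendant '[{"jaw":1,"linear":[0,0,0],"twist":0},{"jaw":1,"linear":[-1,0,0],"twist":0},{"jaw":1,"linear":[-2,0,0],"twist":0},{"jaw":1,"linear":[-3,0,0],"twist":0},{"jaw":1,"linear":[0,0,-4],"twist":0},{"jaw":1,"linear":[0,0,-4],"twist":0},{"jaw":1,"linear":[0,0,-4],"twist":0},{"jaw":1,"linear":[0,0,-4],"twist":0},{"jaw":1,"linear":[-4,0,-2],"twist":0},{"jaw":1,"linear":[-4,0,0],"twist":0},{"jaw":0,"linear":[-4,0,0],"twist":0},{"jaw":0,"linear":[0,0,0],"twist":0}]'
python3 - <<'E'
from h import *
to(.548,-.110)
a,P=cloud("top"); c,Q=cloud("side")
for A,B in((a,P),(c,Q)):
    try: print(rect(seg(A,B)["bento"],B))
    except Exception as e: print(e)
    print(discs(A,B))
cv2.imwrite("pics/p2.png",cv2.resize(a[120:270,60:330],None,fx=2.5,fy=2.5))
E
```

```text
time: 6.33
position: [0.5784, -0.0076, 0.2214]
tool_rot: [0.686, 0.728, 0.0, 0.003]
ft_force: [0.5, 1.1, -0.3]
grip_width: 0.0798
grip_force: 0.0
t 6.33 p [ 0.5784 -0.0076  0.2214] yaw_y 3.4 tool cm [-10.04  -3.65   0.02] F [ 0.5  1.1 -0.3]
(array([541.4, 172.1]), array([267.3, 164. ]), 77.6)
{'katori': (array([ 547.3, -190.5]), 49.8, np.int64(185), np.float64(0.0468)), 'mark': (array([ 548.7, -333.2]), 64.5, np.int64(1570), np.float64(0.0126))}
(array([567.2, 230.6]), array([166.7, 100.3]), 3.6)
{'katori': (array([ 548.4, -192.2]), 52.8, np.int64(228), np.float64(0.0462)), 'mark': (array([ 550.7, -334.1]), 65.4, np.int64(1034), np.float64(0.0146))}
```

View pics/p2.png

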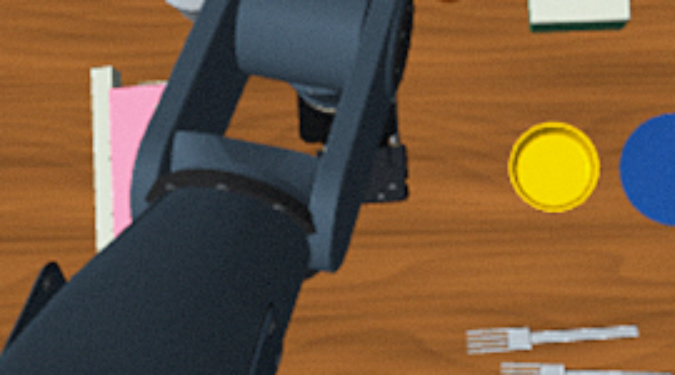

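The bento's lid now measures 3.6° against the bar's 3.7°. Corrected for the side-camera offset, its centre is near (561,237), so it lies flush and well within the bar's length. In the picture its pink edge at (112,160) meets the bar. Next is the katori, which I'll nest between half-open fingers.

```bash
python3 -m pendant '[{"jaw":0.575,"linear":[0,0,0],"twist":3.2},{"jaw":0.575,"linear":[-3.3,-1,0],"twist":0},{"jaw":0.575,"linear":[-3.3,-1,0],"twist":0},{"jaw":0.575,"linear":[-3.2,-1,0],"twist":0},{"jaw":0.575,"linear":[0,0,0],"twist":0},{"jaw":0.575,"linear":[0,0,4],"twist":0},{"jaw":0.575,"linear":[0,0,4],"twist":0},{"jaw":0.575,"linear":[0,0,4],"twist":0},{"jaw":0.575,"linear":[0,0,4],"twist":0},{"jaw":0.575,"linear":[0,0,2],"twist":0},{"jaw":0.575,"linear":[0,0,0],"twist":0},{"jaw":0.575,"linear":[0,0,0],"twist":0}]'
python3 - <<'E'
from h import *
to(.549,-.334+.054)
a,P=cloud("side"); print(discs(a,P))
E
```

```text
time: 7.43
position: [0.547, -0.0977, 0.0392]
tool_rot: [0.703, 0.711, -0.0, -0.002]
ft_force: [0.9, -0.7, 0.6]
grip_width: 0.0504
grip_force: 0.0
t 7.43 p [ 0.547  -0.0977  0.0392] yaw_y 0.6 tool cm [-18.23   0.    -0.03] F [ 0.9 -0.7  0.6]
{'katori': (array([ 530.9, -171. ]), 81.2, np.int64(298), np.float64(0.0631)), 'mark': (array([ 540.3, -239.8]), 159.5, np.int64(1122), np.float64(0.0287))}
```

```bash
python3 -m pendant '[{"jaw":0.575,"linear":[-1.5,0,0],"twist":0},{"jaw":0.575,"linear":[-1,0,0],"twist":0},{"jaw":0.575,"linear":[-0.5,0,0],"twist":0},{"jaw":0.575,"linear":[-0.5,0,0],"twist":0},{"jaw":0.575,"linear":[-0.7,0,0],"twist":0},{"jaw":0.575,"linear":[-1,0,0],"twist":0},{"jaw":0.575,"linear":[-1,0,0],"twist":0},{"jaw":0.575,"linear":[-1,0,0],"twist":0},{"jaw":0.575,"linear":[-1,0,0],"twist":0},{"jaw":0.575,"linear":[-1,0,0],"twist":0},{"jaw":0.575,"linear":[-1,0,0],"twist":0},{"jaw":0.575,"linear":[-1,0,0],"twist":0}]' >/dev/null
python3 -m pendant '[{"jaw":0.575,"linear":[-1,0,0],"twist":0},{"jaw":0.575,"linear":[-1,0,0],"twist":0},{"jaw":0.575,"linear":[-1,0,0],"twist":0},{"jaw":0.575,"linear":[-1,0,0],"twist":0},{"jaw":0.575,"linear":[-0.5,0,0],"twist":0},{"jaw":0.575,"linear":[-0.3,0,0],"twist":0},{"jaw":0.575,"linear":[0,0,0],"twist":0},{"jaw":0.575,"linear":[0,0,0],"twist":0}]'
python3 - <<'E'
from h import *
to(.549,-.334+.054)
a,P=cloud("top");b,Q=cloud("side"); print(discs(a,P))
cv2.imwrite("pics/p3.png",np.hstack([a[120:300,200:420],b[120:300,150:370]]))
E
```

```text
time: 9.15
position: [0.5491, -0.2601, 0.04]
tool_rot: [0.704, 0.71, -0.0, 0.0]
ft_force: [-0.7, 0.1, -1.1]
grip_width: 0.0499
grip_force: 0.0
t 9.15 p [ 0.5491 -0.2601  0.04  ] yaw_y 0.5 tool cm [-1.98 -0.03  0.  ] F [-0.7  0.1 -1.1]
{'katori': (array([0., 0.]), 0.0, np.int64(0), np.float64(nan)), 'mark': (array([ 506.6, -248.7]), 158.5, np.int64(1410), np.float64(0.4603))}h.py:29: RuntimeWarning: Mean of empty slice.
  r[k]=(np.round(c,1),round(rad,1),m.sum(),np.round(q[:,2].mean(),4))
  ret = ret.dtype.type(ret / rcount)
```

View pics/p3.png

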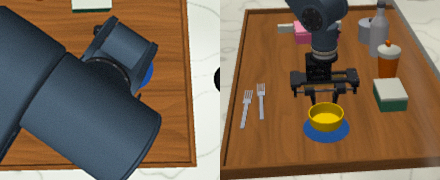

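The side half shows the katori at (325,115), upright between the fingers and still a little short of the mark's centre. I'll push the last 2 cm, retreat and check.

```bash
python3 -m pendant '[{"jaw":0.575,"linear":[-0.7,0,0],"twist":0},{"jaw":0.575,"linear":[-0.7,0,0],"twist":0},{"jaw":0.575,"linear":[-0.4,0,0],"twist":0},{"jaw":0.575,"linear":[-0.2,0,0],"twist":0},{"jaw":0.575,"linear":[0,0,0],"twist":0},{"jaw":0.575,"linear":[0,0,0],"twist":0},{"jaw":0.575,"linear":[1,0,0],"twist":0},{"jaw":0.575,"linear":[2,0,0],"twist":0},{"jaw":0.575,"linear":[3,0,0],"twist":0},{"jaw":0.575,"linear":[3,0,0],"twist":0},{"jaw":0.575,"linear":[0,0,-4],"twist":0},{"jaw":0.575,"linear":[0,0,-4],"twist":0}]' >/dev/null
python3 -m pendant '[{"jaw":0.575,"linear":[0,0,-4],"twist":0},{"jaw":0.575,"linear":[0,0,-4],"twist":0},{"jaw":0.575,"linear":[0,0,-3],"twist":0},{"jaw":0.575,"linear":[2,-3.5,0],"twist":0},{"jaw":0.575,"linear":[2,-3.5,0],"twist":0},{"jaw":0.575,"linear":[2,-3,0],"twist":0},{"jaw":0.575,"linear":[0,0,0],"twist":0},{"jaw":0.575,"linear":[0,0,0],"twist":0}]'
python3 - <<'E'
from h import *
a,P=cloud("top");b,Q=cloud("side"); print(discs(a,P),discs(b,Q))
for A,B in((a,P),(b,Q)):
    try: print(rect(seg(A,B)["bento"],B))
    except Exception as e: print("hidden")
cv2.imwrite("pics/p4.png",cv2.resize(np.hstack([a[60:300,30:400],b[120:300,150:370][:, :].repeat(1,0) if 0 else cv2.resize(b[120:300,150:370],(293,240))]),None,fx=1.2,fy=1.2))
E
```

```text
time: 10.92
position: [0.4453, -0.1282, 0.2302]
tool_rot: [0.703, 0.711, -0.0, -0.001]
ft_force: [0.5, -1.2, 0.1]
grip_width: 0.0501
grip_force: 0.0
{'katori': (array([ 548.4, -329.5]), 49.8, np.int64(182), np.float64(0.0467)), 'mark': (array([ 510. , -247.8]), 157.6, np.int64(873), np.float64(0.2229))} {'katori': (array([ 521.3, -244.8]), 143.9, np.int64(306), np.float64(0.0785)), 'mark': (array([ 529.7, -252.1]), 148.8, np.int64(477), np.float64(0.0907))}
(array([558.7, 235.9]), array([172.,  89.]), 9.5)
(array([565.7, 231.4]), array([155.2, 101.2]), 10.6)
```

View pics/p4.png

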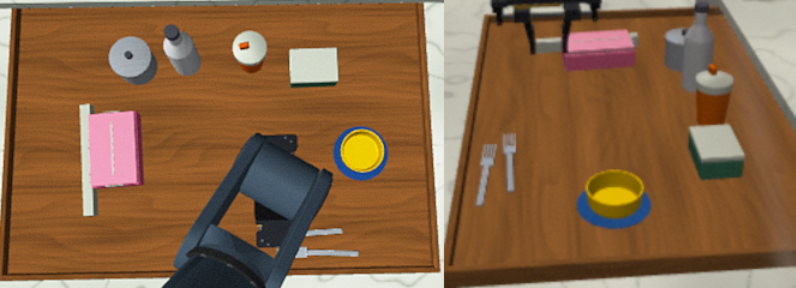

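The katori is at (548,-330), 4 mm from the mark's centre, with 15 mm allowed. The bento looks flush at (115,148), but its rectangle fit was odd, so I'll check that.

Run:
```python
from h import *
Z=[cloud("top") for _ in range(4)]
P=np.nanmedian([z[1] for z in Z],0); a=Z[0][0]
h=cv2.cvtColor(a,cv2.COLOR_BGR2HSV).astype(int)
x,y,z=P[...,0],P[...,1],P[...,2]
H,S=h[...,0],h[...,1]
pink=(S>50)&(H>140)&(z>.05)&(y>.12)&(y<.35)&(x<.7)&(x>.4)
print(pink.sum(),rect(pink,P),np.median(z[pink]))
bar=(S<60)&(z>.036)&(z<.05)&(y>.26)&(y<.35)&(x>.38)&(x<.7); print(rect(bar,P))
for xs in np.arange(.49,.65,.02):
    m=pink&(abs(x-xs)<.006);n=bar&(abs(x-xs)<.006)
    print(round(xs,2),y[m].min().round(4),y[m].max().round(4),"bar",(y[n].min().round(4),y[n].max().round(4)) if n.any() else None)
```

```text
2352 (array([560.6, 237.4]), array([169. , 106.4]), 3.4) 0.06369998353906497
(array([540.5, 304.7]), array([258. ,  23.3]), 3.9)
0.49 0.1808 0.2857 bar (np.float64(0.2955), np.float64(0.3126))
0.51 0.1808 0.2862 bar (np.float64(0.2968), np.float64(0.3142))
0.53 0.1843 0.2875 bar (np.float64(0.2999), np.float64(0.3135))
0.55 0.1846 0.2874 bar (np.float64(0.3003), np.float64(0.3149))
0.57 0.1857 0.2908 bar (np.float64(0.3014), np.float64(0.3175))
0.59 0.1861 0.2912 bar (np.float64(0.3013), np.float64(0.3188))
0.61 0.1888 0.2919 bar (np.float64(0.3049), np.float64(0.3193))
0.63 0.1893 0.2929 bar (np.float64(0.306), np.float64(0.3201))
0.65 0.1924 0.2277 bar (np.float64(0.3005), np.float64(0.3209))
```

The measured gap is 1.5 mm, which is about the measurement noise. One central press with shut fingers lets the box seat itself squarely, and there is plenty of time for it.

```bash
python3 -m pendant '[{"jaw":0,"linear":[0,0,0],"twist":-3.4},{"jaw":0,"linear":[3.3,1.75,0],"twist":0},{"jaw":0,"linear":[3.3,1.75,0],"twist":0},{"jaw":0,"linear":[3.3,1.75,0],"twist":0},{"jaw":0,"linear":[3.3,1.75,0],"twist":0},{"jaw":0,"linear":[3.3,1.75,0],"twist":0},{"jaw":0,"linear":[3.3,1.75,0],"twist":0},{"jaw":0,"linear":[3.3,1.75,0],"twist":0},{"jaw":0,"linear":[3.3,1.75,0],"twist":0},{"jaw":0,"linear":[0,0,0],"twist":0},{"jaw":0,"linear":[0,0,0],"twist":0}]' | grep -E "pos|grip"
python3 -c "from h import *;to(.5665,.145,.041)"
```

```text
position: [0.5703, 0.1441, 0.2295]
grip_width: 0.0008
grip_force: 0.0
t 12.13 p [0.5703 0.1441 0.2295] yaw_y 4.1 tool cm [ 0.12 -0.37 18.85] F [-0.8 -0.1 -0.6]
```

```bash
python3 -m pendant '[{"jaw":0,"linear":[-0.5,-0.4,4],"twist":0},{"jaw":0,"linear":[0,0,4],"twist":0},{"jaw":0,"linear":[0,0,4],"twist":0},{"jaw":0,"linear":[0,0,4],"twist":0},{"jaw":0,"linear":[0,0,2.8],"twist":0},{"jaw":0,"linear":[0,0,0],"twist":0},{"jaw":0,"linear":[1,0,0],"twist":0},{"jaw":0,"linear":[1,0,0],"twist":0},{"jaw":0,"linear":[0.6,0,0],"twist":0},{"jaw":0,"linear":[0.3,0,0],"twist":0},{"jaw":0,"linear":[0,0,0],"twist":0}]' | grep -E "pos|ft"
for i in 1; do python3 -m pendant '[{"jaw":0,"linear":[0.2,0,0],"twist":0}]' | grep -E "pos|ft";python3 -m pendant '[{"jaw":0,"linear":[0.2,0,0],"twist":0}]' | grep -E "pos|ft"; python3 -m pendant '[{"jaw":0,"linear":[0.2,0,0],"twist":0}]' | grep -E "pos|ft"; done
```

```text
position: [0.5647, 0.1675, 0.0442]
ft_force: [-0.2, 0.3, 0.6]
position: [0.5643, 0.1685, 0.0436]
ft_force: [-0.0, -0.4, -0.7]
position: [0.5639, 0.1703, 0.0431]
ft_force: [0.9, -0.9, -0.3]
position: [0.5637, 0.1714, 0.0429]
ft_force: [1.1, -9.4, 3.9]
```

```bash
python3 -m pendant '[{"jaw":0,"linear":[0.2,0,0],"twist":0},{"jaw":0,"linear":[0,0,0],"twist":0}]' | grep -E "pos|ft"
python3 -m pendant '[{"jaw":0,"linear":[-1,0,0],"twist":0},{"jaw":0,"linear":[-2,0,0],"twist":0},{"jaw":0,"linear":[-3,0,0],"twist":0},{"jaw":0,"linear":[0,0,-4],"twist":0},{"jaw":0,"linear":[0,0,-4],"twist":0},{"jaw":0,"linear":[0,0,-4],"twist":0},{"jaw":0,"linear":[0,0,-4],"twist":0},{"jaw":0,"linear":[-3.3,-1.5,-2],"twist":0},{"jaw":0,"linear":[-3.5,-1.5,0],"twist":0},{"jaw":0,"linear":[-3.5,-1.5,0],"twist":0},{"jaw":0,"linear":[-3.5,-1.5,0],"twist":0},{"jaw":0,"linear":[-3.5,-1.5,0],"twist":0}]' | grep -E "pos|ft"
python3 -m pendant '[{"jaw":0,"linear":[-3,-1.5,0],"twist":0},{"jaw":0,"linear":[0,0,0],"twist":0},{"jaw":0,"linear":[0,0,0],"twist":0},{"jaw":0,"linear":[0,0,0],"twist":0}]' | grep -E "pos|ft"
python3 - <<'E'
from h import *
a,P=cloud("top")
h=cv2.cvtColor(a,cv2.COLOR_BGR2HSV).astype(int); x,y,z=P[...,0],P[...,1],P[...,2]; H,S=h[...,0],h[...,1]
pink=(S>50)&(H>140)&(z>.05)&(y>.12)&(y<.35)&(x<.7)&(x>.4)
print(pink.sum(),rect(pink,P),discs(a,P)["katori"])
cv2.imwrite("pics/p5.png",cv2.resize(a[60:300,30:400],None,fx=2,fy=2))
E
```

```text
position: [0.5637, 0.1714, 0.0429]
ft_force: [-0.7, -10.5, 4.1]
position: [0.5034, -0.0649, 0.2225]
ft_force: [0.4, -0.3, 0.1]
position: [0.4914, -0.0944, 0.2221]
ft_force: [-0.8, -0.6, 1.1]
2326 (array([560.8, 237. ]), array([168.9, 105.9]), 3.4) (array([ 548.4, -330.2]), 49.8, np.int64(183), np.float64(0.0468))
```

View pics/p5.png

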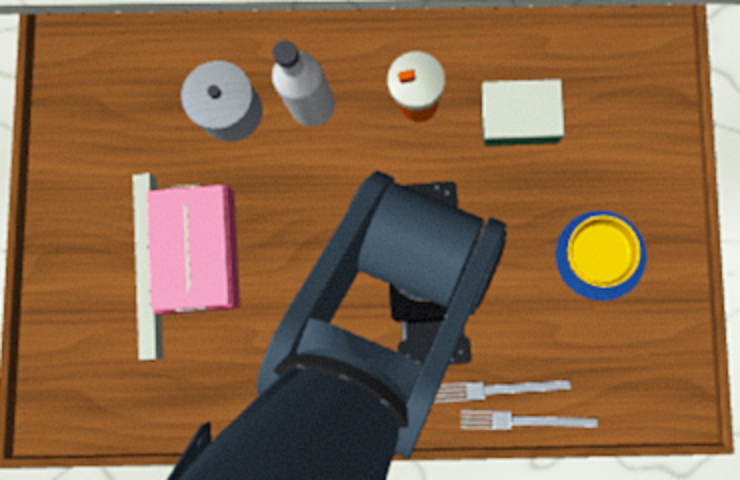

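The box at (192,248) didn't move under the second press, so it is flush within the bar's length. The katori at (603,253) lies inside the blue mark, the bystanders haven't moved, and the hand is clear.

```bash
python3 -c "from rig import robot;print(robot.hand_in())"
```

```text
the job is handed in; nothing more can be done
None
```

I handed the job in with the bento flush against the stop bar and within its length, the katori wholly on the blue mark (about 4 mm off centre), the other items where they were, and the hand clear at about 15 s on the robot's clock; no verdict came back.

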